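# Index the drill jig and nip up its clamp nut with the socket that fits

## Task

Turn the drill jig's round table (the one with a black crank handle) anticlockwise seen from above to the next notch, where the spring plunger drops in and the slack clamp nut stands out to the left, clear of the bush arm. Then try the sockets from the rail on the nut until one fits (too small stops on top, too big drops over but slips round), standing any that do not fit back upright on the rail's posts and leaving the other things alone, and nip the nut up an eighth of a turn clockwise with it. Finish still holding that socket, fully down on the nut and upright: do not let go of it.

Things in the scene. Friction and masses are not known exactly. Their poses are not given: they have to be found in the camera images.
- turntable (a joint): Angle of the jig's steel table (250 mm across, top 50 mm above the bench), growing anticlockwise from above. Starts 0 to 0.4 rad; the next notch is at 1.571. Leaving or entering a notch takes about 15 N at the crank handle, turning between notches 2 N. A spring plunger at the front clicks between two lugs on the rim and holds the table with about 1.4 N m.
- table_axis (a point): Point on the table's vertical axis, 50 mm above the bench. The jig is bolted down; x points along its bush arm to the column, 172 mm from the axis at the back. The arm reaches over the table from the column almost to the axis; it is 34 to 50 mm wide, underside 137 mm and top 170 mm (at the column 172 mm) above the bench.
- crank_handle (a point): Middle of the black upright handle on the table, 105 mm from the axis: a sleeve 27 mm across (20 to 22 at its ends), from 60 to 110 mm above the bench (this point at 86), that spins freely on its pin. It turns with the table; during the quarter turn it sweeps round the front, nearest the robot, with nothing above it.
- nut_seat (a point): Centre of the underside of the hexagon clamp nut, 88 mm above the bench, 75 mm from the table's axis, on a washer 47 mm across. Nut: 28.6 mm across flats, 24 high; its fixed stud (18 thick) stands 10 mm above it. x is square to a flat, z up; x turns with the nut. It rides on the table, from under the bush arm at the start.
- clamp_nut (a joint): Turn of the clamp nut on its stud, growing clockwise seen from above (tightening); starts 0 to 0.1 rad, so an eighth of a turn brings it to 0.8 to 0.9. It stays where it is left and takes about 0.4 N m to turn, less than the notch holds.
- socket_a_mid (a point): Centre of a loose dark steel socket, round, 48 mm across, 80 tall, about 0.45 kg, on a post of the rail, mouth (40 mm below this point) down. The mouth is a hexagon hole 40 deep with a lead-in chamfer; x square to one of its flats, z up. socket_a and socket_b look alike, but one mouth is 30 mm across flats (fits: 0.7 mm play a side, 5 degrees of twist), the other 36: which is not told.
- socket_b_mid (a point): Centre of the second of the two thick sockets, alike socket_a on the outside, same axes; its mouth has the other size.
- socket_c_mid (a point): Centre of a third, slimmer socket, 36 mm across, 80 tall, about 0.3 kg, same axes; its mouth is 24 mm across flats, plainly too small for the nut.
- post_0 (a point): Foot of the first post of the socket rail, on the rail's top face, 12 mm above the bench, where a socket's mouth rests. The rail is an aluminium bar 58 x 262 x 12 mm, fixed to the bench; its three steel posts are 17 mm thick, 26 mm tall with tapered tips, 85 mm apart. y runs along the rail from post_0 to post_2, z up.
- post_1 (a point): Foot of the middle post, as post_0.
- post_2 (a point): Foot of the last post, as post_0.
- hub_bearing: Bystander: ball bearing lying flat, 52 mm across, 15 mm tall, origin at the centre of its underside. Leave it alone.
- feeler_set: Bystander: folded steel feeler gauge, 16 x 100 x 14 mm, origin at the centre of its underside, long axis y. Leave it alone.
- driver_black: Bystander: screwdriver with a black handle, 27 x 201 x 27 mm, origin at the centre of its underside, long axis y. Leave it alone.
- drill_front (a point): Keep clear: point at the front of the tall drill on its stand, which is fixed to the bench behind the rail and right of the jig. The drill hangs from 180 mm below to 180 mm above this point, from 100 mm to its left (only its top 60 mm) to 190 mm to its right, and reaches back from here to its column; pass in front of it, nearer the robot's base, with the wrist.
Not all that is in view belongs to the job. What is shaped like the part that bears socket_b_mid but orange is not meant. What is shaped like the part that bears socket_a_mid but red is not meant.

How it is judged:
By the outcome, as a careful person would: the job done as asked, in the order asked, and still so for the second after the job is handed in, while the arm keeps its last pose, push and grip.
It also fails if it takes over 72 s, if anything falls off the work surface, if the arm or the gripper's body presses on something with over 40 N, if the wrist force passes 120 N, or if a joint passes its speed limit or range.

## Robot

A 7-joint arm with a two-finger parallel gripper is mounted at the origin on a cart in front of the work surface, level with it; the furniture and walls round the work are solid. World frame = base frame: x ahead of the robot, y to its left, z up, the work surface at z = 0. Lengths are in m, angles in rad, forces in N, time in s.
With the tool pointing down it reaches from about 0.35 to 0.9 m from the base axis. Payload 8.1 kg.
Tool frame: the origin (TCP) lies at the very end of the fingers, on their centre line; the grasp point (between the pads) lies 19 mm behind it (grasp_offset is the distance from the TCP to the grasp point, in m); z points along the fingers, y is the line along which they close (so a half turn about z gives the same grasp; the last joint's range is limited). The gripper opens to 92 mm and grips with 3 to 60 N. Pads are 19 mm wide; open, the fingers measure 130 mm over their backs; the gripper's body (75 mm by 190 mm) begins 47 mm behind the grasp point.
Start: joints at [1.219, 0.434, 0.025, 1.573, -0.012, 1.134, -0.075], TCP at [0.154, -0.606, 0.227] pointing down, gripper open.
Joint ranges: [-2.62, 2.62], [-0.44, 2.09], [-1.27, 1.32], [0.08, 2.57], [-1.32, 4.46], [0.12, 2], [-2.74, 2.74]. Speed limits (rad/s): [2.22, 2.22, 3.01, 3.01, 3.14, 3.14, 3.14].

## Interface

Orientations are given as a rotation vector (axis times angle).
In Python, from cell import observe, get_image, camera_params, sign_off, silhouettes, grasp_offset gives the robot as it stands. The module is installed in compiled form; this text tells all that it offers.
- The arm moves only by the tool jog_arm, never from a script. Its argument "motion" is a list that holds one entry, the list of rows, each a list of 7 numbers: the shift along the tool's x, y, z in m, then the turn, a rotation vector about the tool's x, y, z in rad, then the closure, from -1 (fully open) to 1 (shut), so that 0 is half open. In form: [[[dx, dy, dz, wx, wy, wz, hand], ...]]. A call has 1 to 10 rows; each row is the pose to reach, as a shift and turn from the pose commanded when the call began, along the tool's axes at that moment; what a row does not reach only later rows make up. A row lasts 1/12 s, in which the tool goes at most 41.7 mm and 7.16 degrees, less where a joint would pass 70% of its speed; a pose out of reach is approached as far as the arm can. A call with a gripper value outside its range is refused whole. The fingers move at their own pace and stop on an object; "force" is the grip in N (left out, the last holds). Time passes only in rows, so rows that repeat a pose let the fingers close. It gives the time, the measured TCP pose, the force, the opening and the grip force at its end, in the units of the state.
- observe(): the state, without advancing time (a new reading comes with each control period).
- get_image(name): name is "scene" or "top"; returns the picture (384x512x3 uint8, red, green, blue); there is no depth.
- camera_params(name): a dict with "vertical_fov" (degrees; the focal length in pixels is half the picture's height over the tangent of half this angle, whatever the lens; pixels are square), "cx", "cy" (the principal point, pixels), "T" (4x4, takes a point from camera to world coordinates). Camera axes: x right, y down, z forward; pixel columns grow to the right and rows downward; lengths in m; the calibration is good to about 2 mm. A picture is of the moment at which its call begins. camera_params takes no time and is no camera call.
- sign_off(): hands the job in; it is judged then, once.
Trained networks look in the newest picture that a camera, given by its name, has taken for a name from the list of things; names that differ only in an ending like _2 or _b are one class to them, and where a whole thing is asked for, a point or a joint stands for the part that bears it (a point fixed in the world has none). Each returns a list of dicts, best first, with "p" (0 to 1); they miss things now and then, are a little off and sometimes report something else, mostly with a low value. They report only what shows in the picture. A call takes as long as a camera call. They do not tell look-alikes from the thing itself.
- silhouettes(query, camera): "mask" (384x512 bool, what is visible of it) and "pixel" ([column, row] in pixels, amid what is visible of it).
The state is a dict: "clock": time; "joints": joint angles; "dq": joint speeds; "joint_efforts": joint torques, N m; "position": TCP position; "ee_rot": TCP orientation; "force": force on the tool from outside, world axes, zero at the start; "ft_torque": the same for the moment, N m; "width": opening from 0.0 (shut) to 1.0 (fully open); "gripper_force": force on a finger pad.
Only numpy, scipy, OpenCV 4.12 (cv2) and the standard library are available. Lean on these libraries where they do the work, as an engineer would, in place of code of your own. Each camera call takes 0.05 s, during which the arm holds its last target. There are 200 camera calls.

## Working session

There is one attempt and no reset: what is moved stays moved. The work goes in short steps, Python scripts to look and compute and a tool call to move; the robot and the scene stay as the last step left them, time stands still between calls to the robot, and variables do not carry over. Pictures are saved under pics/ and viewed, at most 10 in all, crops included, and the job is handed in when it is done.

Besides the shell and the picture viewer there is one more tool, called after "Emit:" as a command line: name --argument value ..., lists and objects as JSON in quotes. jog_arm: Moves the arm, as the interface text tells. Its arguments: {"type":"object","properties":{"motion":{"type":"array"},"force":{"type":"number"}},"required":["motion"]}

```bash
mkdir -p pics; ls
python3 - <<'E'
from cell import *
import cv2,numpy as np
s=observe();print({k:np.round(v,3).tolist() for k,v in s.items()}, grasp_offset)
a=[]
for n in("scene","top"):
    p=camera_params(n);print(n,p["vertical_fov"],p["cx"],p["cy"],np.round(p["T"],4).tolist())
    im=get_image(n);cv2.imwrite(f"pics/{n}0.png",im[:,:,::-1])
    for q in("turntable","crank_handle","nut_seat","socket_a_mid","socket_c_mid","post_0","drill_front","hub_bearing"):
        try:
            print(n,q,[(round(d["p"],2),np.round(d["pixel"]).tolist(),int(d["mask"].sum())) for d in silhouettes(q,n)])
        except Exception as e: print(q,e)
E
```

```text
pics
{'clock': 0.0, 'joints': [1.219, 0.435, 0.025, 1.574, -0.012, 1.134, -0.075], 'dq': [0.001, 0.0, -0.002, 0.001, 0.0, 0.001, -0.001], 'joint_efforts': [-0.001, -66.787, 0.984, -31.446, -0.061, 0.043, 0.0], 'position': [0.154, -0.605, 0.226], 'ee_rot': [-3.116, -0.389, 0.001], 'force': [-0.072, -1.096, 0.24], 'ft_torque': [-0.047, -0.055, 0.03], 'gripper_force': 0.0, 'width': 1.001} 0.0188
scene 46.42622716548291 247.38805694869583 195.61360194574712 [[-0.5206, -0.4917, 0.698, -0.493], [-0.8537, 0.2919, -0.4312, 0.6481], [0.0083, -0.8204, -0.5717, 1.1374], [0.0, 0.0, 0.0, 1.0]]
scene turntable [(0.72, [203.0, 259.0], 2980)]
scene crank_handle [(0.88, [202.0, 255.0], 2966), (0.27, [128.0, 287.0], 162)]
scene nut_seat [(0.6, [299.0, 258.0], 528), (0.17, [127.0, 288.0], 182)]
scene socket_a_mid [(0.66, [293.0, 217.0], 242), (0.64, [307.0, 248.0], 291), (0.61, [200.0, 263.0], 4691)]
scene socket_c_mid [(0.8, [283.0, 253.0], 222), (0.17, [299.0, 256.0], 587)]
scene post_0 [(0.7, [302.0, 259.0], 568)]
drill_front it knows: clamp_nut, crank_handle, driver_black, feeler_set, hub_bearing, 
[... 187 characters left out ...]
 [[-0.005, -0.9958, 0.0917, 0.4208], [-0.9998, 0.0067, 0.0182, -0.0019], [-0.0187, -0.0916, -0.9956, 1.7272], [0.0, 0.0, 0.0, 1.0]]
top turntable [(0.95, [218.0, 188.0], 2876), (0.2, [296.0, 225.0], 546)]
top crank_handle [(0.8, [218.0, 187.0], 2970)]
top nut_seat []
top socket_a_mid [(0.61, [308.0, 224.0], 148), (0.54, [330.0, 178.0], 155)]
top socket_c_mid [(0.65, [364.0, 218.0], 97)]
top post_0 [(0.86, [295.0, 224.0], 688), (0.52, [217.0, 184.0], 4266)]
drill_front it knows: clamp_nut, crank_handle, driver_black, feeler_set, hub_bearing, nut_seat, post, socket_a_mid, socket_b_mid, socket_c_mid, table_axis, turntable
top hub_bearing [(0.65, [152.0, 173.0], 98), (0.51, [332.0, 226.0], 151)]
```

Run:
```python
import cv2,numpy as np
a=cv2.imread("pics/scene0.png")[140:360,90:350];b=cv2.imread("pics/top0.png")[110:270,120:400]
cv2.imwrite("pics/s1.png",cv2.resize(a,None,fx=2.7,fy=2.7,interpolation=3))
cv2.imwrite("pics/t1.png",cv2.resize(b,None,fx=2.8,fy=2.8,interpolation=3))
```

```text
(no output)
```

View pics/s1.png

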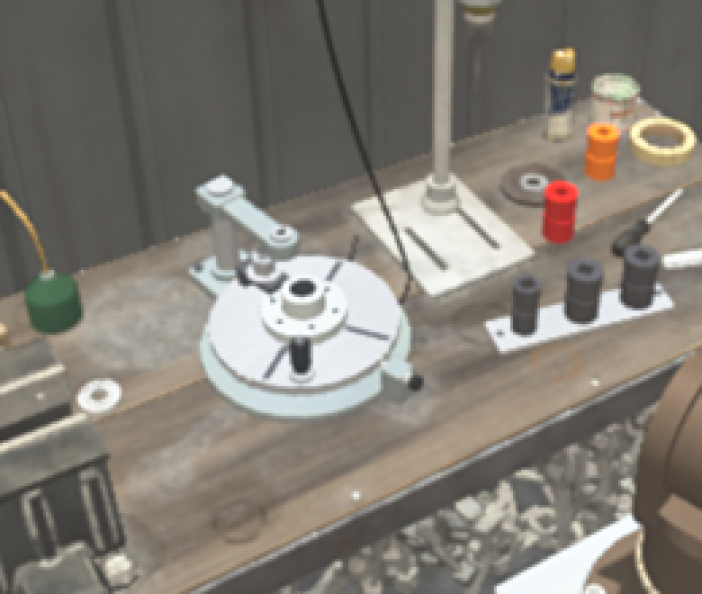

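View pics/t1.png

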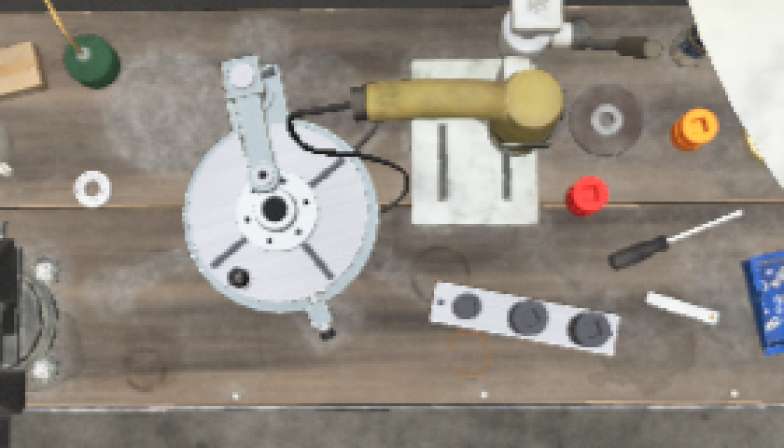

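Scene crop (×2.7, offset 90,140): dark sockets on the rail at about (525,305) slim, (583,290) and (640,277) thick. Crank handle is at (301,357), nut at (262,262) under the arm, and the plunger at (410,378). Candidates for a thick socket, in full scene pixels: dark (306,247) and dark (327,243) on the rail, red (297,218), orange (313,196). I choose the two dark ones on the rail. Black crank is at full (201,272); the other black items are the plunger knob (244,281) and the driver.

```bash
cat > h.py <<'E'
from cell import *
import cv2,numpy as np
from scipy.optimize import least_squares
P={n:camera_params(n) for n in("scene","top")}
def proj(n,X):
    p=P[n];T=np.array(p["T"]);X=np.atleast_2d(X)
    c=(X-T[:3,3])@T[:3,:3];f=192/np.tan(np.radians(p["vertical_fov"]/2))
    return np.c_[f*c[:,0]/c[:,2]+p["cx"],f*c[:,1]/c[:,2]+p["cy"]]
def cyl(c,r,h):   # points of upright cylinder, c = middle
    a=np.linspace(0,2*np.pi,40);return np.vstack([np.c_[c[0]+r*np.cos(a),c[1]+r*np.sin(a),0*a+c[2]+s*h/2] for s in(-1,1)])
def cen(pts):
    m=cv2.moments(cv2.convexHull(pts.astype(np.float32)));return np.array([m["m10"],m["m01"]])/m["m00"]
def dark(im,box,th):  # soft centroid of dark blob in box x0,y0,x1,y1
    x0,y0,x1,y1=box;g=im[y0:y1,x0:x1].max(2).astype(np.uint8)
    k=4;G=cv2.resize(g,None,fx=k,fy=k,interpolation=cv2.INTER_CUBIC)
    n,l,st,c=cv2.connectedComponentsWithStats((G<th).astype(np.uint8))
    i=1+np.argmax(st[1:,4]);return (c[i]+.5)/k-.5+[x0,y0],st[i,4]/k/k,(l==i)
def fit(obs,r,h,z=None,x0=(.5,-.1,.05)):
    def res(v):
        c=[v[0],v[1],v[2] if z is None else z]
        return np.concatenate([cen(proj(n,cyl(c,r,h)))-o for n,o in obs.items()])
    s=least_squares(res,x0 if z is None else x0[:2]);return s.x,s.fun
E
python3 - <<'E'
from h import *
im={n:cv2.imread(f"pics/{n}0.png") for n in P}
B={"thin":([277,238,292,266],[280,210,294,228],.018,.08),"mid":([296,232,316,262],[300,215,318,234],.024,.08),
"end":([318,228,336,257],[322,219,341,238],.024,.08),"handle":([193,262,209,282],[199,202,212,216],.0135,.05)}
for k,(bs,bt,r,h) in B.items():
  for th in (85,100):
    o={};A=[]
    for n,b in(("scene",bs),("top",bt)):
        o[n],a,_=dark(im[n],b,th);A.append(round(a))
    f,e=fit(o,r,h);f2,e2=fit(o,r,h,z=.052 if k!="handle" else .085)
    ex=[round(cv2.contourArea(cv2.convexHull(proj(n,cyl(f,r,h)).astype(np.float32)))) for n in("scene","top")]
    print(k,th,np.round(f,4),np.round(e,1),"fixz",np.round(f2,4),np.round(e2,1),"area",A,ex,{n:np.round(v,1).tolist() for n,v in o.items()})
# table disc from net masks
for n in("scene","top"):
    get_image(n)
    d=silhouettes("turntable",n)[0]["mask"].astype(np.uint8)
    hl=cv2.convexHull(max(cv2.findContours(d,0,2)[0],key=len));print(n,"table",cv2.fitEllipse(hl))
print("proj sz",proj("top",[[.5,.1,.05]]))
E
```

```text
Traceback (most recent call last):
  File "h.py", line 17, in dark
    i=1+np.argmax(st[1:,4]);return (c[i]+.5)/k-.5+[x0,y0],st[i,4]/k/k,(l==i)
        ~~~~~~~~~^^^^^^^^^^
ValueError: attempt to get argmax of an empty sequence
```

Run:
```python
from h import *
im={n:cv2.imread(f"pics/{n}0.png") for n in P}
print(im["scene"][238:266:2,275:294].max(2));print(im["scene"][262:282:2,190:212].max(2))
print(im["top"][213:236,300:320].max(2));print(im["top"][200:218,196:214].max(2))
```

```text
[[238 223 203 180 161 150 138 135 148 150 155 151 143 139 138 139 141 140
  137]
 [142 135 136 154 156 156 149 138 132 132 135 138 139 138 139 139 139 139
  137]
 [141 149 148 143 137 132 126 119 118 114 110 111 120 130 137 139 137 136
  137]
 [133 133 133 130 126 120 115  93  81  77  74  72  86 112 121 126 129 131
  135]
 [126 124 123 122 114  96 111 113 100  86  89  95 100 111 113 123 130 133
  136]
 [118 117 116 117 107  80  76  85  90  93  97  99  92  81  85 111 129 135
  138]
 [112 110 111 111 106  83  74  75  76  77  78  77  76  74  95 134 145 147
  148]
 [108 112 116 119 110  82  72  75  76  77  78  76  75  81 111 143 148 148
  153]
 [108 107 114 121 106  86  77  76  78  77  77  75  74  90 145 212 236 233
  233]
 [126 132 140 139 105  79  79  84  89  89  86  86  82  99 177 238 241 238
  237]
 [237 237 240 232 142  74  71  77  79  78  77  74  72 117 202 238 238 236
  235]
 [242 242 244 236 144  74  70  76  78  78  77  73  72 121 209 239 239 237
  237]
 [196 224 241 237 178  99  70  69  71  72  71  69  88 161 234 241 238 237
  237]
 [186 217 239 244 243 238 231 199 158 152 168 1
[... 3572 characters left out ...]
 74 210 232 231 231 231]
 [215 223 230 232 232 139  63  73 113  97  66  37  38 204 216 225 231 231]
 [213 213 220 227 230 167  85  74  84 105  69  29  61 205 229 231 230 230]
 [207 216 213 219 231 198 115  56  46  51  40  26 145 195 225 230 231 232]
 [170 207 215 214 190 200 219 186 109  72 107 156 170 218 230 232 232 232]
 [153 177 207 216 209 209 217 222 220 220 221 197 219 231 231 230 230 231]
 [146 150 158 199 214 214 214 215 217 225 230 228 228 231 232 232 231 233]
 [145 144 141 129 166 207 214 212 212 211 217 225 231 232 234 233 234 233]
 [140 135 135 130 141 143 190 212 210 212 208 210 212 217 215 225 232 233]
 [130 131 127 126 124 124 120 154 200 210 209 207 207 204 205 210 185 209]]
```

```bash
cat >> h.py <<'E'
from scipy.ndimage import map_coordinates
from scipy.optimize import minimize,differential_evolution
def score(im,n,pts,sign=1,d=1.2,cap=60):
    h=cv2.convexHull(proj(n,pts).astype(np.float32))[:,0]
    q=np.vstack([h,h[:1]]);s=np.r_[0,np.cumsum(np.hypot(*np.diff(q,axis=0).T))];t=np.linspace(0,s[-1],120,endpoint=False)
    p=np.c_[np.interp(t,s,q[:,0]),np.interp(t,s,q[:,1])]
    g=np.roll(p,-1,0)-np.roll(p,1,0);nn=np.c_[g[:,1],-g[:,0]];nn/=np.linalg.norm(nn,axis=1)[:,None]+1e-9
    if np.sum(nn*(p-p.mean(0)))<0: nn=-nn
    f=lambda r:map_coordinates(im,[r[:,1],r[:,0]],order=1,mode="nearest")
    return np.mean(np.clip(sign*(f(p+d*nn)-f(p-d*nn)),-cap,cap))
def locate(ims,x0,r,h,z=None,sign=1,dxy=.012,dz=.02,views=("scene","top")):
    def c(v): return -sum(score(ims[n],n,cyl([v[0],v[1],v[2] if z is None else z],r,h),sign) for n in views)
    b=[(x0[0]-dxy,x0[0]+dxy),(x0[1]-dxy,x0[1]+dxy)]+([(x0[2]-dz,x0[2]+dz)] if z is None else [])
    s=differential_evolution(c,b,seed=1,maxiter=60,popsize=12);return s.x,-s.fun
def grey(im): return im.max(2).astype(float)
def ray(n,px,z):
    p=P[n];T=np.array(p["T"]);f=192/np.tan(np.radians(p["vertical_fov"]/2))
    d=T[:3,:3]@np.array([(px[0]-p["cx"])/f,(px[1]-p["cy"])/f,1]);return T[:3,3]+d*(z-T[2,3])/d[2]
E
python3 - <<'E'
from h import *
im={n:grey(cv2.imread(f"pics/{n}0.png")) for n in P}
B={"thin":((287,219),.018,.08,.052),"mid":((308.5,224),.024,.08,.052),"end":((331,228),.024,.08,.052),"handle":((205.5,209),.0135,.05,.085)}
for k,(px,r,h,z) in B.items():
    x=ray("top",px,z)
    for kw in({},{"z":z},{"z":z,"views":("top",)},{"z":z,"views":("scene",)}):
        f,s=locate(im,x,r,h,**kw);print(k,np.round(f,4),round(s,1))
for v in(("top",),("scene",),("scene","top")):
    x=ray("top",(218,184),.05)
    f,s=locate(im,x,.125,.001,z=.05,sign=-1,dxy=.02,views=v);print("table",v,np.round(f,4),round(s,1))
print("col",ray("top",(205.7,136.8),.172),"hub",ray("top",(217.9,184.3),.09))
E
```

```text
thin [ 0.4528 -0.093   0.0543] 106.7
thin [ 0.4546 -0.0945] 106.8
thin [ 0.4538 -0.096 ] 60.0
thin [ 0.455  -0.0945] 46.8
mid [ 0.4367 -0.175   0.0566] 100.8
mid [ 0.4386 -0.1784] 94.2
mid [ 0.4367 -0.1748] 55.4
mid [ 0.4404 -0.1787] 45.6
end [ 0.4198 -0.2583  0.0573] 94.7
end [ 0.4217 -0.2614] 87.6
end [ 0.4195 -0.26  ] 53.9
end [ 0.4241 -0.2628] 41.2
handle [0.4967 0.2142 0.0874] 116.9
handle [0.497  0.2134] 112.4
handle [0.4915 0.2122] 60.0
handle [0.4989 0.2134] 57.2
table ('top',) [0.5853 0.1691] 26.9
table ('scene',) [0.5917 0.1635] 48.6
table ('scene', 'top') [0.5899 0.1644] 69.8
col [0.75184589 0.20128081 0.172     ] hub [0.58540717 0.16451553 0.09      ]
```

```bash
cat > plan.py <<'E'
import sys,numpy as np
from cell import observe
from scipy.spatial.transform import Rotation as R
def des(yaw):
    a=np.radians(yaw);y=np.array([np.cos(a),np.sin(a),0]);z=np.array([0,0,-1.]);return R.from_matrix(np.c_[np.cross(y,z),y,z])
def plan(p0,R0,x,y,z,yaw):
    d=R0.inv().apply(np.array([x,y,z])-p0);w=(R0.inv()*des(yaw)).as_rotvec();return np.round(np.r_[d,w],4).tolist()
if __name__=="__main__":
    s=observe();p=np.array(s["position"]);r=R.from_rotvec(s["ee_rot"])
    yv=r.apply([0,1,0]);print("t",round(s["clock"],2),"p",np.round(p,4),"yaw",round(np.degrees(np.arctan2(yv[1],yv[0])),2),"q",np.round(s["joints"],2),"F",np.round(s["force"],1),"M",np.round(s["ft_torque"],2),"w",round(s["width"],3),round(s["gripper_force"],1))
    v=[list(map(float,a.split(","))) for a in sys.argv[1:]]
    for t in v:  # each: x,y,z,yaw ; all relative to the current pose
        print(t,plan(p,r,*t))
E
python3 plan.py .43,-.2,.25,-75.75 .49,.16,.22,-100 .497,.2135,.22,-118
python3 - <<'E'
from h import *
for z in(.1,.112): print("nut",ray("scene",(187,237),z))
E
```

```text
t 0.8 p [ 0.1539 -0.6058  0.2268] yaw -75.75 q [ 1.22  0.43  0.03  1.57 -0.01  1.13 -0.08] F [ 0.5  1.2 -0.9] M [-0.03 -0.    0.04] w 1.003 0.0
[0.43, -0.2, 0.25, -75.75] [0.3675, -0.3253, -0.0233, 0.0001, -0.0, -0.0]
[0.49, 0.16, 0.22, -100.0] [0.5143, -0.6595, 0.0067, 0.0001, -0.0, 0.4232]
[0.497, 0.2135, 0.22, -118.0] [0.5342, -0.7096, 0.0067, 0.0001, -0.0001, 0.7374]
nut [0.66283711 0.18586058 0.1       ]
nut [0.64946711 0.19120774 0.112     ]
```

Emit:
jog_arm --motion '[[[0.3675,-0.3253,-0.0233,0,0,0,-0.2],[0.3675,-0.3253,-0.0233,0,0,0,-0.2],[0.3675,-0.3253,-0.0233,0,0,0,-0.2],[0.3675,-0.3253,-0.0233,0,0,0,-0.2],[0.3675,-0.3253,-0.0233,0,0,0,-0.2],[0.3675,-0.3253,-0.0233,0,0,0,-0.2],[0.3675,-0.3253,-0.0233,0,0,0,-0.2],[0.3675,-0.3253,-0.0233,0,0,0,-0.2],[0.3675,-0.3253,-0.0233,0,0,0,-0.2],[0.3675,-0.3253,-0.0233,0,0,0,-0.2]]]'

```text
clock: 1.63
position: [0.3888, -0.2599, 0.247]
ee_rot: [3.117, 0.389, 0.001]
force: [0.9, -0.3, 0.1]
width: 0.602
gripper_force: 0.0
```

```bash
python3 plan.py .43,-.2,.25,-75.75 .49,.16,.22,-100 .497,.2135,.16,-118
```

```text
t 1.63 p [ 0.3888 -0.2599  0.247 ] yaw -75.76 q [ 0.65  0.17 -0.2   1.9   0.04  1.07 -0.89] F [ 0.9 -0.3  0.1] M [-0.06 -0.08 -0.06] w 0.602 0.0
[0.43, -0.2, 0.25, -75.75] [0.0547, -0.0479, -0.003, 0.0008, -0.0005, -0.0002]
[0.49, 0.16, 0.22, -100.0] [0.2014, -0.3821, 0.0268, 0.0007, -0.0007, 0.4231]
[0.497, 0.2135, 0.16, -118.0] [0.2213, -0.4323, 0.0867, 0.0006, -0.0008, 0.7372]
```

Emit:
jog_arm --motion '[[[0.0547,-0.06,0,0,0,0,-0.2],[0.1,-0.16,0,0,0,0.2,-0.2],[0.2213,-0.4323,0.03,0,0,0.7372,-0.2],[0.2213,-0.4323,0.03,0,0,0.7372,-0.2],[0.2213,-0.4323,0.03,0,0,0.7372,-0.2],[0.2213,-0.4323,0.03,0,0,0.7372,-0.2],[0.2213,-0.4323,0.03,0,0,0.7372,-0.2],[0.2213,-0.4323,0.03,0,0,0.7372,-0.2],[0.2213,-0.4323,0.03,0,0,0.7372,-0.2],[0.2213,-0.4323,0.03,0,0,0.7372,-0.2]]]'

```text
clock: 2.47
position: [0.4739, 0.0958, 0.2254]
ee_rot: [-3.047, 0.764, -0.001]
force: [0.5, 0.6, 0.8]
width: 0.6
gripper_force: 0.0
```

Emit:
jog_arm --motion '[[[0.05,-0.12,0,0,0,0.1,-0.2],[0.05,-0.12,0,0,0,0.1,-0.2],[0.05,-0.12,0,0,0,0.1,-0.2],[0.05,-0.12,0,0,0,0.1,-0.2]]]'

```text
clock: 2.8
position: [0.5778, 0.1823, 0.2245]
ee_rot: [-3.005, 0.905, -0.001]
force: [-0.6, 0.1, -0.0]
width: 0.598
gripper_force: 0.0
```

```bash
python3 plan.py .497,.2135,.135,-118 .497,.2135,.069,-118
```

```text
t 2.8 p [0.5778 0.1823 0.2245] yaw -123.52 q [-0.15  0.43 -0.34  1.6   0.15  1.13 -2.69] F [-0.6  0.1 -0. ] M [ 0.06  0.06 -0.02] w 0.598 0.0
[0.497, 0.2135, 0.135, -118.0] [-0.0845, 0.0189, 0.0895, -0.0037, 0.0004, -0.0963]
[0.497, 0.2135, 0.069, -118.0] [-0.0845, 0.0192, 0.1555, -0.0037, 0.0004, -0.0963]
```

```bash
python3 plan.py .497,.2135,.14,-108 .497,.2135,.069,-108
```

```text
t 2.8 p [0.5778 0.1823 0.2245] yaw -123.52 q [-0.15  0.43 -0.34  1.6   0.15  1.13 -2.69] F [-0.6  0.1 -0. ] M [ 0.06  0.06 -0.02] w 0.598 0.0
[0.497, 0.2135, 0.14, -108.0] [-0.0845, 0.0189, 0.0845, -0.0037, 0.0, -0.2708]
[0.497, 0.2135, 0.069, -108.0] [-0.0845, 0.0192, 0.1555, -0.0037, 0.0, -0.2708]
```

Emit:
jog_arm --motion '[[[-0.0845,0.019,0.01,-0.0037,0,-0.27,-0.2],[-0.0845,0.019,0.01,-0.0037,0,-0.27,-0.2],[-0.0845,0.019,0.05,-0.0037,0,-0.27,-0.2],[-0.0845,0.019,0.0845,-0.0037,0,-0.27,-0.2],[-0.0845,0.019,0.0845,-0.0037,0,-0.27,-0.2]]]'

```text
clock: 3.22
position: [0.4896, 0.206, 0.1357]
ee_rot: [3.094, -0.495, -0.012]
force: [-1.1, -0.6, 0.1]
width: 0.6
gripper_force: 0.0
```

```bash
python3 plan.py .497,.2135,.069,-108
python3 - <<'E'
from h import *
a=get_image("scene");b=get_image("top")
cv2.imwrite("pics/c2.png",np.hstack([cv2.resize(x[:,:,::-1],(400,400),interpolation=3) for x in(a[220:300,160:240],b[160:240,170:250])]))
E
```

```text
t 3.22 p [0.4896 0.206  0.1357] yaw -108.18 q [-0.19  0.43 -0.42  1.88  0.22  0.9  -2.6 ] F [-1.1 -0.6  0.1] M [-0.03  0.1   0.01] w 0.6 0.0
[0.497, 0.2135, 0.069, -108.0] [0.0051, -0.0101, 0.0666, 0.0098, 0.0065, -0.0031]
```

View pics/c2.png

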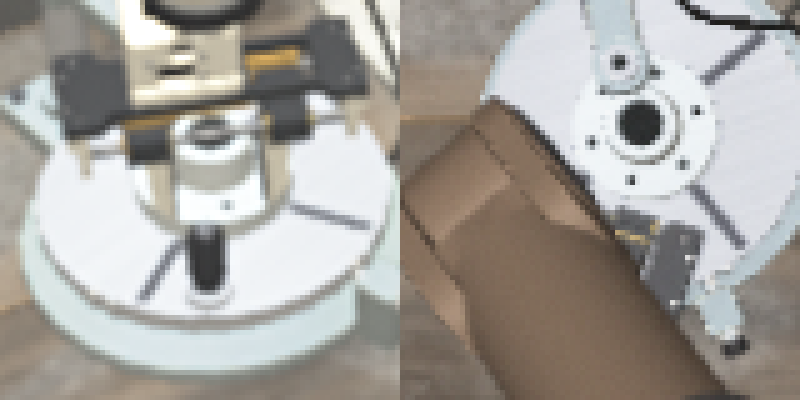

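The gripper hangs above the handle, which sits at (208,260) in the left crop between the open fingers.

Emit:
jog_arm --motion '[[[0.001,-0.002,0.03,0.006,0.003,0,-0.2],[0.001,-0.002,0.066,0.006,0.003,0,-0.2],[0.001,-0.002,0.066,0.006,0.003,0,-0.2],[0.001,-0.002,0.066,0.006,0.003,0,-0.2]]]'

```text
clock: 3.65
position: [0.4952, 0.209, 0.0756]
ee_rot: [-3.101, 0.499, -0.003]
force: [0.6, 0.2, 0.6]
width: 0.604
gripper_force: 0.0
```

```bash
python3 plan.py .497,.2135,.069,-108
```

```text
t 3.65 p [0.4952 0.209  0.0756] yaw -108.29 q [-0.22  0.5  -0.38  1.93  0.27  0.75 -2.64] F [0.6 0.2 0.6] M [ 0.06  0.01 -0.01] w 0.604 0.0
[0.497, 0.2135, 0.069, -108.0] [0.0003, -0.0048, 0.0066, -0.0013, -0.0018, -0.0051]
```

Close on the handle with a light grip.

Emit:
jog_arm --motion '[[[0,-0.003,0,0,0,0,0.8],[0,-0.003,0,0,0,0,0.8],[0,-0.003,0,0,0,0,0.8],[0,-0.003,0,0,0,0,0.8],[0,-0.003,0,0,0,0,0.8],[0,-0.003,0,0,0,0,0.8]]]' --force 15

```text
clock: 4.15
position: [0.4963, 0.2125, 0.0759]
ee_rot: [-3.099, 0.498, -0.007]
force: [-1.4, 0.1, 9.8]
width: 0.284
gripper_force: 15.0
```

```bash
python3 plan.py
```

```text
t 4.15 p [0.4963 0.2125 0.0759] yaw -108.24 q [-0.22  0.51 -0.38  1.93  0.27  0.75 -2.65] F [-1.4  0.1  9.8] M [-0.12  0.35  0.01] w 0.284 15.0
```

```bash
cat > arc.py <<'E'
import sys,numpy as np
from plan import *
s=observe();p=np.array(s["position"]);r=R.from_rotvec(s["ee_rot"]);yv=r.apply([0,1,0]);yaw=np.degrees(np.arctan2(yv[1],yv[0]))
C=np.array([.5899,.1644]);d=p[:2]-C;f=np.arctan2(d[1],d[0]);print("phi",np.degrees(f),"r",np.hypot(*d))
st,n,z=map(float,sys.argv[1:4])
for k in range(1,int(n)+1):
    a=f+np.radians(st*k);t=C+.105*np.array([np.cos(a),np.sin(a)])
    v=plan(p,r,t[0],t[1],z,yaw+.8*st*k);v[3]=v[4]=0;print(np.round(v,3).tolist()[:6])
E
python3 arc.py 5 10 .074
```

```text
phi 152.80669169889825 r 0.10519360771874695
[-0.001, 0.009, 0.002, 0.0, 0.0, -0.07]
[-0.001, 0.018, 0.002, 0.0, 0.0, -0.14]
[-0.0, 0.027, 0.002, 0.0, 0.0, -0.209]
[0.001, 0.036, 0.002, 0.0, 0.0, -0.279]
[0.003, 0.045, 0.002, 0.0, 0.0, -0.349]
[0.006, 0.054, 0.002, 0.0, 0.0, -0.419]
[0.01, 0.062, 0.002, 0.0, 0.0, -0.489]
[0.014, 0.07, 0.002, 0.0, 0.0, -0.558]
[0.019, 0.078, 0.002, 0.0, 0.0, -0.628]
[0.025, 0.085, 0.002, 0.0, 0.0, -0.698]
```

Emit:
jog_arm --motion '[[[-0.001,0.009,0,0,0,-0.07,0.8],[-0.001,0.018,0,0,0,-0.14,0.8],[0,0.027,0,0,0,-0.209,0.8],[0.001,0.036,0,0,0,-0.279,0.8],[0.003,0.045,0,0,0,-0.349,0.8],[0.006,0.054,0,0,0,-0.419,0.8],[0.01,0.062,0,0,0,-0.489,0.8],[0.014,0.07,0,0,0,-0.558,0.8],[0.019,0.078,0,0,0,-0.628,0.8],[0.025,0.085,0,0,0,-0.698,0.8]]]'

```text
clock: 4.98
position: [0.4938, 0.1244, 0.076]
ee_rot: [-3.082, -0.599, -0.01]
force: [-1.0, 2.8, 10.5]
width: 0.292
gripper_force: 15.0
```

```bash
python3 plan.py;python3 arc.py 4 8 .074
```

```text
t 4.98 p [0.4938 0.1244 0.076 ] yaw -68.01 q [ 0.08  0.5  -0.57  1.99  0.39  0.75 -1.91] F [-1.   2.8 10.5] M [ 0.63  0.21 -0.01] w 0.292 15.0
phi -157.414406685001 r 0.10406209150617585
[-0.001, 0.007, 0.002, 0.0, 0.0, -0.056]
[0.0, 0.015, 0.002, 0.0, 0.0, -0.112]
[0.002, 0.022, 0.002, 0.0, 0.0, -0.168]
[0.003, 0.029, 0.002, 0.0, 0.0, -0.223]
[0.006, 0.036, 0.002, 0.0, 0.0, -0.279]
[0.009, 0.043, 0.002, 0.0, 0.0, -0.335]
[0.012, 0.049, 0.002, 0.0, 0.0, -0.391]
[0.016, 0.056, 0.002, 0.0, 0.0, -0.447]
```

Emit:
jog_arm --motion '[[[0,0.007,0,0,0,-0.056,0.8],[0,0.015,0,0,0,-0.112,0.8],[0.002,0.022,0,0,0,-0.168,0.8],[0.003,0.029,0,0,0,-0.223,0.8],[0.006,0.036,0,0,0,-0.279,0.8]]]'

```text
clock: 5.4
position: [0.5139, 0.0944, 0.076]
ee_rot: [-2.969, -1.021, -0.014]
force: [2.8, 5.8, 4.8]
width: 0.288
gripper_force: 15.0
```

```bash
python3 plan.py;python3 arc.py 2 3 .074
```

```text
t 5.4 p [0.5139 0.0944 0.076 ] yaw -52.05 q [ 0.19  0.53 -0.64  1.96  0.44  0.78 -1.61] F [2.8 5.8 4.8] M [ 1.47 -0.43  0.02] w 0.288 15.0
phi -137.36666003486 r 0.10329501079623174
[-0.001, 0.004, 0.002, 0.0, 0.0, -0.028]
[-0.001, 0.007, 0.002, 0.0, 0.0, -0.056]
[-0.0, 0.011, 0.002, 0.0, 0.0, -0.084]
```

Emit:
jog_arm --motion '[[[0,0.004,0,0,0,-0.028,0.8],[0,0.007,0,0,0,-0.056,0.8],[0.001,0.011,0,0,0,-0.084,0.8]]]'

```text
clock: 5.65
position: [0.5216, 0.0872, 0.0761]
ee_rot: [-2.924, -1.143, -0.015]
force: [4.1, 8.2, 2.3]
width: 0.291
gripper_force: 15.0
```

Emit:
jog_arm --motion '[[[0.001,0.004,0,0,0,-0.028,0.8]]]'

```text
clock: 5.73
position: [0.5238, 0.0855, 0.076]
ee_rot: [-2.906, -1.184, -0.012]
force: [-11.3, 15.8, 13.6]
width: 0.285
gripper_force: 15.0
```

Emit:
jog_arm --motion '[[[0.001,0.004,0,0,0,-0.028,0.8]]]'

```text
clock: 5.82
position: [0.5242, 0.0853, 0.0758]
ee_rot: [-2.886, -1.226, -0.006]
force: [-22.6, 19.8, 20.6]
width: 0.287
gripper_force: 15.0
```

```bash
python3 plan.py;python3 arc.py 2 3 .074;  python3 - <<'E'
from h import *
a=get_image("scene")
cv2.imwrite("pics/c3.png",cv2.resize(a[200:300,150:260,::-1],(770,600),interpolation=3))
E
```

```text
t 5.82 p [0.5242 0.0853 0.0758] yaw -43.96 q [ 0.23  0.56 -0.67  1.93  0.46  0.81 -1.46] F [-22.6  19.8  20.6] M [ 4.58  4.92 -0.02] w 0.287 15.0
phi -129.71155698270007 r 0.10284104676588375
[-0.002, 0.004, 0.002, 0.0, 0.0, -0.028]
[-0.001, 0.008, 0.002, 0.0, 0.0, -0.056]
[-0.001, 0.011, 0.002, 0.0, 0.0, -0.084]
```

View pics/c3.png

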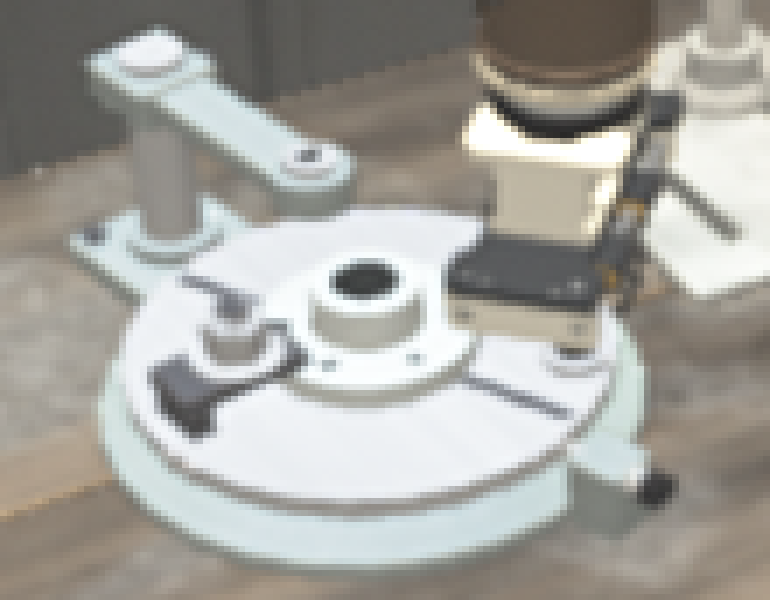

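Run:
```python
from h import *
C=np.array([.589,.165])
for px,z in(((183.9,249.3),.122),((183,255.5),.1),((182.9,253),.112)):
    x=ray("scene",px,z);d=x[:2]-C;print(x,np.degrees(np.arctan2(d[1],d[0])),np.hypot(*d))
im={"scene":grey(get_image("scene")),"top":grey(get_image("top"))}
cv2.imwrite("pics/t3.png",im["top"])
f,s=locate({k:v for k,v in im.items()},[.571,.238],.009,.01,z=.117,sign=1,views=("scene",),dxy=.01);print("stud",f,s)
# column from scene: crop (150,50) top disc z=.172
x=ray("scene",(150+152/7,200+50/6),.172);print("col",x,np.degrees(np.arctan2(*(x[:2]-C)[::-1])))
x=ray("scene",(150+310/7,200+152/6),.17);print("armtip",x)
s=observe();print(s["force"],s["position"],s["clock"])
```

```text
[0.58526188 0.23196634 0.122     ] 93.19498174730695 0.06707059462340369
[0.58150571 0.23878689 0.1       ] 95.79945229457306 0.07416650023404554
[0.58057701 0.23861305 0.112     ] 96.52754165721977 0.07409337327776798
stud [0.581      0.23670428] 36.71465718269007
col [0.75657344 0.19719039 0.172     ] 10.873897721944022
armtip [0.62851386 0.16910244 0.17      ]
[-9.36186918 12.74569744 13.0929475 ] [0.52468697 0.08487848 0.07589116] 5.9667[ WARN:0@3.312] global loadsave.cpp:1063 imwrite_ Unsupported depth image for selected encoder is fallbacked to CV_8U.
```

Emit:
jog_arm --motion '[[[0.001,0.003,0,0,0,-0.02,0.8],[0.002,0.005,0,0,0,-0.04,0.8]]]' --force 25

```text
clock: 6.13
position: [0.5304, 0.0809, 0.076]
ee_rot: [-2.865, -1.284, -0.007]
force: [-0.0, 1.2, 9.3]
width: 0.288
gripper_force: 25.0
```

```bash
python3 plan.py;python3 arc.py 2 3 .074
```

```text
t 6.13 p [0.5304 0.0809 0.076 ] yaw -41.71 q [ 0.24  0.57 -0.68  1.92  0.48  0.82 -1.42] F [-0.   1.2  9.3] M [ 0.4   0.15 -0.  ] w 0.288 25.0
phi -125.49598740823895 r 0.10254565207884647
[-0.002, 0.004, 0.002, 0.0, 0.0, -0.028]
[-0.001, 0.008, 0.002, 0.0, 0.0, -0.056]
[-0.001, 0.011, 0.002, 0.0, 0.0, -0.084]
```

Emit:
jog_arm --motion '[[[0.001,0.002,0,0,0,-0.014,0.8],[0.001,0.003,0,0,0,-0.02,0.8]]]'

```text
clock: 6.3
position: [0.5333, 0.079, 0.0759]
ee_rot: [-2.853, -1.31, -0.006]
force: [-9.6, 6.9, 15.6]
width: 0.283
gripper_force: 25.0
```

```bash
python3 plan.py
```

```text
t 6.3 p [0.5333 0.079  0.0759] yaw -40.66 q [ 0.25  0.57 -0.68  1.91  0.48  0.83 -1.4 ] F [-9.6  6.9 15.6] M [ 1.76  2.2  -0.02] w 0.283 25.0
```

Emit:
jog_arm --motion '[[[0,-0.002,0,0,0,0,0.8],[0,-0.002,0,0,0,0,0.8],[0,-0.002,0,0,0,0,0.2],[0,-0.002,0,0,0,0,-0.2],[0,-0.002,0,0,0,0,-0.2],[0,-0.002,-0.05,0,0,0,-0.2],[0,-0.002,-0.12,0,0,0,-0.2],[0,-0.002,-0.12,0,0,0,-0.2],[0,-0.002,-0.12,0,0,0,-0.2]]]'

```text
clock: 7.05
position: [0.5355, 0.0792, 0.2015]
ee_rot: [2.854, 1.307, 0.02]
force: [1.1, 0.8, 0.2]
width: 0.6
gripper_force: 0.0
```

```bash
python3 plan.py .43,-.17,.22,-75
python3 - <<'E'
from h import *
im={n:grey(get_image(n)) for n in P}
cv2.imwrite("pics/c4.png",np.hstack([cv2.resize(get_image("scene")[215:295,150:250,::-1],(500,400),interpolation=3),cv2.resize(get_image("top")[140:200,180:220,::-1],(267,400),interpolation=3)]))
C=np.array([.589,.165])
f,s=locate(im,[.532,.079,.085],.0135,.05);print("handle",f,s)
f,s=locate(im,[.532,.079],.0135,.05,z=.085);print("handle",f,s,np.degrees(np.arctan2(*(f-C)[::-1])))
E
```

```text
t 7.05 p [0.5355 0.0792 0.2015] yaw -40.81 q [ 0.33  0.43 -0.77  1.78  0.34  1.06 -1.28] F [1.1 0.8 0.2] M [-0.   -0.15 -0.04] w 0.6 0.0
[0.43, -0.17, 0.22, -75.0] [-0.2573, 0.0832, -0.0207, 0.004, -0.0125, 0.5967]
handle [0.53653634 0.0744513  0.06773921] 55.21689149783431
handle [0.52074204 0.08324837] 54.92317166913248 -129.85996277879462
```

View pics/c4.png

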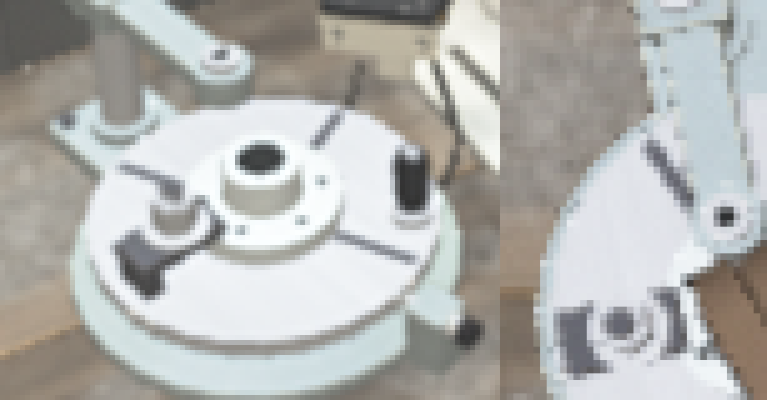

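Run:
```python
from h import *
im={n:grey(get_image(n)) for n in P}
for n,b in(("top",[194,184,204,194]),("scene",[180,246,190,254])):
    print(n);print(im[n][b[1]:b[3],b[0]:b[2]].astype(int))
    for th in(150,175): c,a,_=dark(im[n],b,th);print(th,c,a)
def res(v): return np.r_[proj("top",v)[0]-[198.3,188.3],proj("scene",v)[0]-[185,252.4]]
s=least_squares(res,[.57,.238,.12]);print(s.x,s.fun)
x=ray("top",(198.3,188.3),.122);print(x)
```

```text
top
[[235 234 232 230 232 235 235 235 215 151]
 [224 233 230 230 229 231 230 220 226 203]
 [218 230 202 152 151 192 222 193 203 226]
 [224 199 144 116 115 134 211 188 175 223]
 [229 173 122 113 112 112 185 198 177 221]
 [230 186 128 113 115 105 201 225 174 219]
 [231 225 181 140 130 174 222 196 131 214]
 [205 208 221 223 223 206 185 152 210 231]
 [214 231 231 201 179 171 150 212 234 234]
 [172 227 233 230 228 210 223 234 235 223]]Traceback (most recent call last):
  File "<stdin>", line 5, in <module>
  File "h.py", line 14, in dark
    x0,y0,x1,y1=box;g=im[y0:y1,x0:x1].max(2).astype(np.uint8)
                      ~~~~~~~~~~~~~~~~~~~^^^
    return umr_maximum(a, axis, None, out, keepdims, initial, where)
numpy.exceptions.AxisError: axis 2 is out of bounds for array of dimension 2
```

Run:
```python
from h import *
im={n:grey(get_image(n)) for n in P}
t=np.clip(226-im["top"][185:192,194:201],0,115);t[t<25]=0
yy,xx=np.mgrid[185:192,194:201];t[:, -1]=0;c=np.array([(t*xx).sum(),(t*yy).sum()])/t.sum();print("stud top px",c,t.sum()/115)
print(im["scene"][246:262,176:194].astype(int))
for z in(.117,.122): print(ray("top",c,z))
# combined fit: stud cylinder (dark) both views, and top only
for v in(("top",),("scene",),("top","scene")):
    f,s=locate(im,ray("top",c,.122),.009,.010,z=.117,views=v,dxy=.012);print(v,f,s)
```

```text
stud top px [197.37666489 188.10655301] 16.321739130434782
[[244 245 243 243 243 242 241 240 239 239 239 240 240 240 242 246 250 249]
 [230 240 241 242 244 243 243 241 239 239 239 239 239 242 246 250 251 246]
 [162 183 199 227 238 241 244 245 243 241 239 238 242 247 250 251 251 246]
 [160 150 143 159 182 199 227 239 242 243 242 242 247 250 251 251 252 247]
 [234 216 179 158 151 146 162 178 201 228 238 246 251 252 251 251 252 249]
 [246 244 240 234 212 168 141 132 142 161 196 241 252 252 252 252 253 251]
 [245 245 246 247 241 206 145 122 122 124 170 241 252 253 254 253 254 252]
 [243 244 245 246 243 221 154 125 119 119 174 241 245 244 251 253 255 252]
 [243 243 243 242 239 229 180 154 135 126 179 235 220 176 178 223 255 253]
 [243 243 242 233 217 223 223 205 184 178 205 215 172 132 138 188 252 255]
 [244 244 244 234 179 180 214 229 216 208 208 184 145 158 191 180 230 255]
 [244 245 246 238 163 147 172 185 175 169 166 149 130 171 233 202 182 233]
 [245 246 247 240 165 134 145 151 147 147 145 135 128 181 245 234 160 166]
 [247 245 245 241 180 137 136 143 144 145 144 138 145 215 250 240 155 120]
 [236 220 229 240 210 157 137 141 143 143 142 144 183 243 252 230 139  94]
 [174 163 208 243 242 217 165 152 153 154 162 184 230 251 245 183 103  84]]
[0.56890458 0.23866649 0.117     ]
[0.56844473 0.2379196  0.122     ]
('top',) [0.56915458 0.2385885 ] 60.0
('scene',) [0.57695148 0.2359165 ] 58.00399633697451
('top', 'scene') [0.57341494 0.23736627] 97.27334110538374
```

Run:
```python
import numpy as np
from scipy.optimize import least_squares
D=np.array([[.4963,.2125,-108.2],[.4938,.1244,-68],[.5139,.0944,-52.05],[.5216,.0872,-47],[.5242,.0853,-43.96],[.5304,.0809,-41.7],[.5333,.079,-40.7]])
a=np.radians(D[:,2]+90);X=np.c_[np.cos(a),np.sin(a)]
for pr in(.5,5):
    f=lambda v:np.r_[(np.hypot(*(D[:,:2]+v[2]*X-v[:2]).T)-.105)*1e3,(v[0]-.588)*1e3*.2,(v[1]-.166)*1e3*.2,v[2]*1e3/pr]
    s=least_squares(f,[.589,.165,0]);v=s.x;h=D[:,:2]+v[2]*X-v[:2];print(v,np.round(s.fun,2),np.degrees(np.arctan2(h[:,1],h[:,0])))
```

```text
[ 5.90297433e-01  1.66675795e-01 -7.47042349e-05] [-0.35  0.43  0.24  0.13 -0.09 -0.31 -0.35  0.46  0.14 -0.15] [ 154.01608531 -156.34281465 -136.5918638  -130.84390875 -129.08867275
 -124.9315065  -123.03307959]
[ 0.5881697   0.16604277 -0.00196254] [-0.11  0.11  0.14  0.14 -0.03 -0.16 -0.16  0.03  0.01 -0.39] [ 153.33568472 -156.22323911 -136.14353988 -130.30265385 -128.4925682
 -124.29783758 -122.38440817]
```

```bash
python3 plan.py .44,-.05,.2,-75 .422,-.2614,.16,-101
```

```text
t 7.45 p [0.5316 0.0774 0.1935] yaw -40.8 q [ 0.32  0.43 -0.77  1.79  0.34  1.06 -1.28] F [ 0.3 -0.3 -0.6] M [0.01 0.   0.01] w 0.598 0.0
[0.44, -0.05, 0.2, -75.0] [-0.1563, 0.0139, -0.0068, -0.0005, -0.0014, 0.5968]
[0.422, -0.2614, 0.16, -101.0] [-0.3281, 0.1384, 0.033, -0.0008, -0.0013, 1.0506]
```

Emit:
jog_arm --motion '[[[-0.1563,0.0139,-0.01,0,0,0.4,-0.35],[-0.1563,0.0139,-0.01,0,0,0.6,-0.35],[-0.1563,0.0139,-0.01,0,0,0.6,-0.35],[-0.2,0.05,-0.01,0,0,0.7,-0.35],[-0.3281,0.1384,0,0,0,1.05,-0.35],[-0.3281,0.1384,0.01,0,0,1.05,-0.35],[-0.3281,0.1384,0.033,0,0,1.05,-0.35],[-0.3281,0.1384,0.033,0,0,1.05,-0.35],[-0.3281,0.1384,0.033,0,0,1.05,-0.35],[-0.3281,0.1384,0.033,0,0,1.05,-0.35]]]'

```text
clock: 8.28
position: [0.419, -0.2684, 0.158]
ee_rot: [-3.125, 0.32, 0.002]
force: [-0.4, 0.1, -0.2]
width: 0.673
gripper_force: 0.0
```

```bash
python3 plan.py .422,-.2614,.14,-101 .422,-.2614,.055,-101
```

```text
t 8.28 p [ 0.419  -0.2684  0.158 ] yaw -101.69 q [ 0.81  0.35 -0.44  1.94  0.19  0.9  -1.5 ] F [-0.4  0.1 -0.2] M [ 0.04  0.02 -0.03] w 0.673 0.0
[0.422, -0.2614, 0.14, -101.0] [0.0016, -0.0075, 0.018, -0.0001, 0.0016, -0.0121]
[0.422, -0.2614, 0.055, -101.0] [0.0017, -0.0075, 0.103, -0.0001, 0.0016, -0.0121]
```

Emit:
jog_arm --motion '[[[0,0,0.02,0,0,0,-0.35],[0,0,0.05,0,0,0,-0.35],[0,0,0.05,0,0,0,-0.35],[0,0,0.05,0,0,0,-0.35],[0,0,0.05,0,0,0,-0.35]]]'

```text
clock: 8.7
position: [0.4233, -0.2607, 0.1115]
ee_rot: [-3.125, 0.299, -0.005]
force: [0.6, 0.2, -0.0]
width: 0.675
gripper_force: 0.0
```

```bash
python3 plan.py .422,-.2614,.055,-101
python3 - <<'E'
from h import *
cv2.imwrite("pics/c5.png",np.hstack([cv2.resize(get_image("scene")[210:270,270:350,::-1],(480,360),interpolation=3),cv2.resize(get_image("top")[205:245,280:340,::-1],(300,360),interpolation=3)]))
E
```

```text
t 8.7 p [ 0.4233 -0.2607  0.1115] yaw -100.92 q [ 0.78  0.4  -0.43  1.99  0.23  0.79 -1.54] F [ 0.6  0.2 -0. ] M [0.   0.   0.01] w 0.675 0.0
[0.422, -0.2614, 0.055, -101.0] [-0.0012, 0.0011, 0.0565, -0.0023, -0.0027, 0.0015]
```

View pics/c5.png

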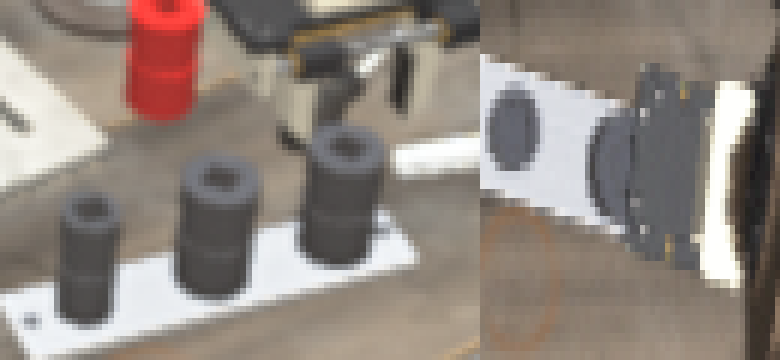

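The picture shows the open fingers above the end thick socket (left crop, fingertips at (300,140) and (400,105), socket top at (345,145)). The red decoy is away at (165,60). Going down.

Emit:
jog_arm --motion '[[[-0.001,0,0.02,0,0,0,-0.35],[-0.001,0,0.035,0,0,0,-0.35],[-0.001,0,0.055,0,0,0,-0.35],[-0.001,0,0.055,0,0,0,-0.35],[-0.001,0,0.055,0,0,0,0.4],[-0.001,0,0.055,0,0,0,0.4],[-0.001,0,0.055,0,0,0,0.4]]]' --force 8

```text
clock: 9.38
position: [0.423, -0.2612, 0.0573]
ee_rot: [-3.127, 0.3, -0.008]
force: [-0.9, -0.5, 0.5]
width: 0.519
gripper_force: 8.0
```

```bash
python3 plan.py
```

```text
t 9.38 p [ 0.423  -0.2612  0.0573] yaw -100.97 q [ 0.75  0.48 -0.39  2.04  0.29  0.67 -1.6 ] F [-0.9 -0.5  0.5] M [ 0.24 -0.09 -0.01] w 0.519 8.0
```

Emit:
jog_arm --motion '[[[0,0,0,0,0,0,-0.35],[0,0,0,0,0,0,-0.35],[0,0,0,0,0,-0.7,-0.35],[0,0,0,0,0,-0.8,-0.35],[0,0,0,0,0,-0.8,-0.35],[0,0,0,0,0,-0.8,-0.35],[0,0,0,0,0,-0.8,-0.35],[0,0,0,0,0,-0.8,-0.35],[0,0,0,0,0,-0.8,-0.35],[0,0,0,0,0,-0.8,-0.35]]]'

```text
clock: 10.22
position: [0.422, -0.261, 0.0561]
ee_rot: [-2.996, -0.944, -0.006]
force: [0.2, 0.4, 0.8]
width: 0.674
gripper_force: 0.0
```

Emit:
jog_arm --motion '[[[0,0,0,0,0,-0.77,-0.35],[0,0,0,0,0,-0.77,-0.35],[0,0,0,0,0,-0.77,-0.35],[0,0,0,0,0,-0.77,-0.35],[0,0,0,0,0,-0.77,-0.35],[0,0,0,0,0,-0.77,-0.35],[0,0,0,0,0,-0.77,-0.35],[0,0,0,0,0,-0.77,-0.35]]]'

```text
clock: 10.88
position: [0.422, -0.2608, 0.0559]
ee_rot: [2.428, 1.993, 0.006]
force: [0.7, -0.2, 0.9]
width: 0.675
gripper_force: 0.0
```

```bash
python3 plan.py .422,-.2614,.055,-11
```

```text
t 10.88 p [ 0.422  -0.2608  0.0559] yaw -11.24 q [ 1.04  0.59 -0.8   2.02  0.6   0.78 -0.32] F [ 0.7 -0.2  0.9] M [-0.05 -0.1   0.03] w 0.675 0.0
[0.422, -0.2614, 0.055, -11.0] [-0.0006, 0.0001, 0.0009, 0.0028, -0.0023, -0.0041]
```

Emit:
jog_arm --motion '[[[0,0,0,0,0,0,0.4],[0,0,0,0,0,0,0.4],[0,0,0,0,0,0,0.4],[0,0,0,0,0,0,0.4],[0,0,-0.02,0,0,0,0.4],[0,0,-0.06,0,0,0,0.4],[0,0,-0.1,0,0,0,0.4],[0,0,-0.15,0,0,0,0.4],[0,0,-0.15,0,0,0,0.4],[0,0,-0.15,0,0,0,0.4]]]' --force 45

```text
clock: 11.72
position: [0.423, -0.2615, 0.2083]
ee_rot: [2.421, 1.993, 0.007]
force: [0.6, 0.2, -5.3]
width: 0.514
gripper_force: 45.0
```

```bash
python3 plan.py .43,-.05,.22,-11 .46,.15,.22,-11 .573,.2385,.21,20
```

```text
t 11.72 p [ 0.423  -0.2615  0.2083] yaw -11.09 q [ 1.18  0.4  -0.96  1.85  0.37  1.07 -0.11] F [ 0.6  0.2 -5.3] M [-0.07 -0.07  0.06] w 0.514 45.0
[0.43, -0.05, 0.22, -11.0] [0.2089, -0.0337, -0.012, 0.0072, 0.0003, -0.0015]
[0.46, 0.15, 0.22, -11.0] [0.4109, -0.0427, -0.0122, 0.0072, 0.0003, -0.0015]
[0.573, 0.2385, 0.21, 20.0] [0.5195, 0.0511, -0.0015, 0.0069, 0.0023, -0.5426]
```

Emit:
jog_arm --motion '[[[0.2089,-0.0337,-0.012,0,0,0,0.4],[0.2089,-0.0337,-0.012,0,0,0,0.4],[0.2089,-0.0337,-0.012,0,0,0,0.4],[0.2089,-0.0337,-0.012,0,0,0,0.4],[0.2089,-0.0337,-0.012,0,0,0,0.4],[0.4109,-0.0427,-0.012,0.0,0,0,0.4],[0.4109,-0.0427,-0.012,0,0,0,0.4],[0.4109,-0.0427,-0.012,0,0,0,0.4],[0.4109,-0.0427,-0.012,0,0,0,0.4],[0.4109,-0.0427,-0.012,0,0,0,0.4]]]'

```text
clock: 12.55
position: [0.4569, 0.1518, 0.2161]
ee_rot: [2.425, 1.997, 0.0]
force: [0.9, -0.7, -4.2]
width: 0.514
gripper_force: 45.0
```

```bash
python3 plan.py .573,.2385,.18,-11
```

```text
t 12.55 p [0.4569 0.1518 0.2161] yaw -11.05 q [ 0.37  0.39 -1.03  1.87  0.38  1.09 -1.  ] F [ 0.9 -0.7 -4.2] M [-0.05 -0.23  0.04] w 0.514 45.0
[0.573, 0.2385, 0.18, -11.0] [0.1073, 0.0974, 0.0361, 0.0001, -0.0001, -0.0009]
```

Emit:
jog_arm --motion '[[[0.108,0.094,0,0,0,0,0.4],[0.108,0.094,0,0,0,0,0.4],[0.108,0.094,0,0,0,0,0.4],[0.108,0.094,0.02,0,0,0,0.4],[0.108,0.094,0.04,0,0,0,0.4],[0.108,0.094,0.04,0,0,0,0.4],[0.108,0.094,0.04,0,0,0,0.4],[0.108,0.094,0.04,0,0,0,0.4]]]'

```text
clock: 13.22
position: [0.5704, 0.238, 0.1785]
ee_rot: [2.424, 1.998, 0.002]
force: [0.8, 0.8, -4.4]
width: 0.513
gripper_force: 45.0
```

```bash
python3 plan.py .573,.2385,.16,-11;python3 - <<'E'
from h import *
im={n:grey(get_image(n)) for n in P};s=observe();p=s["position"]
cv2.imwrite("pics/c6.png",cv2.resize(get_image("scene")[200:280,150:240,::-1],(675,600),interpolation=3))
for v in(("scene",),):
    f,e=locate(im,[p[0],p[1],p[2]-.004],.024,.08,z=p[2]-.004,views=v);print("held socket seen at",f,e,"tcp",p)
E
```

```text
t 13.22 p [0.5704 0.238  0.1785] yaw -11.01 q [ 0.09  0.63 -0.91  1.6   0.53  1.17 -1.12] F [ 0.8  0.8 -4.4] M [ 0.01 -0.1  -0.03] w 0.513 45.0
[0.573, 0.2385, 0.16, -11.0] [0.0009, 0.0025, 0.0185, 0.0016, -0.0007, -0.0002]
held socket seen at [0.57149854 0.23953637] 29.91947245924463 tcp [0.5711758  0.23829377 0.17988763]
```

View pics/c6.png

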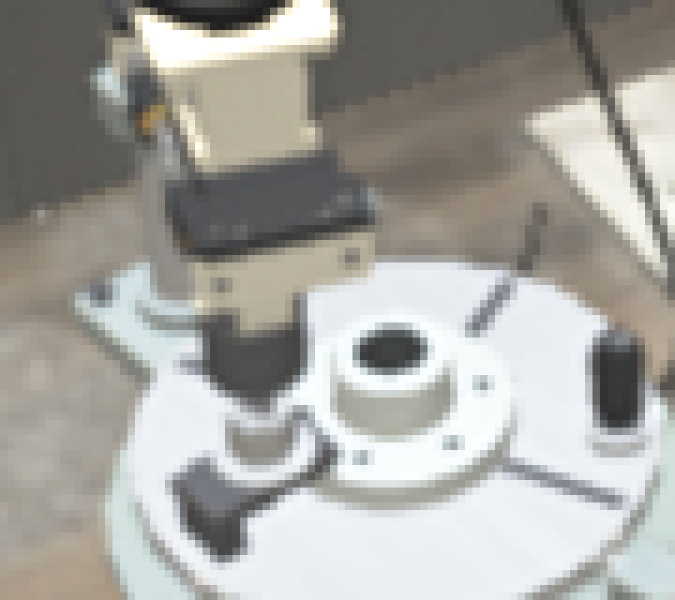

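Emit:
jog_arm --motion '[[[0,0.0015,0.01,0,0,0,0.4],[0,0.0015,0.02,0,0,0,0.4],[0,0.0015,0.02,0,0,0,0.4],[0,0.0015,0.02,0,0,0,0.4]]]'

```text
clock: 13.7
position: [0.5722, 0.2376, 0.158]
ee_rot: [2.424, 1.997, 0.002]
force: [0.1, 0.2, -4.5]
width: 0.515
gripper_force: 45.0
```

Emit:
jog_arm --motion '[[[0,0,0.003,0,0,0,0.4],[0,0,0.005,0,0,0,0.4],[0,0,0.005,0,0,0,0.4]]]'

```text
clock: 13.95
position: [0.5731, 0.2389, 0.1549]
ee_rot: [2.423, 1.997, 0.008]
force: [-0.5, -1.2, 2.5]
width: 0.519
gripper_force: 45.0
```

```bash
python3 plan.py .573,.238,.155,-11
```

```text
t 13.95 p [0.5731 0.2389 0.1549] yaw -11.02 q [ 0.09  0.66 -0.89  1.62  0.56  1.13 -1.14] F [-0.5 -1.2  2.5] M [-0.27  0.27  0.04] w 0.519 45.0
[0.573, 0.238, 0.155, -11.0] [-0.0009, 0.0, -0.0001, 0.004, -0.003, -0.0003]
```

Emit:
jog_arm --motion '[[[0,0,0.003,0,0,-0.05,0.4],[0,0,0.003,0,0,-0.12,0.4],[0,0,0.003,0,0,-0.18,0.4]]]'

```text
clock: 14.2
position: [0.5733, 0.2412, 0.1545]
ee_rot: [2.23, 2.212, 0.013]
force: [-5.3, 0.9, 18.2]
width: 0.516
gripper_force: 45.0
```

```bash
python3 plan.py
```

```text
t 14.2 p [0.5733 0.2412 0.1545] yaw -0.47 q [ 0.11  0.67 -0.94  1.62  0.59  1.14 -0.98] F [-5.3  0.9 18.2] M [ 0.03  1.54 -0.22] w 0.516 45.0
```

Emit:
jog_arm --motion '[[[0,0,-0.001,0,0,0,0.4],[0,0,-0.001,0,0,0,0.4]]]'

```text
clock: 14.37
position: [0.5734, 0.2409, 0.1548]
ee_rot: [2.233, 2.209, 0.013]
force: [-2.8, 1.2, 13.1]
width: 0.519
gripper_force: 45.0
```

Emit:
jog_arm --motion '[[[0,0,0,0,0,-0.06,0.4],[0,0,0,0,0,-0.12,0.4]]]'

```text
clock: 14.53
position: [0.5727, 0.2413, 0.1549]
ee_rot: [2.094, 2.341, 0.012]
force: [-6.4, 2.7, 13.0]
width: 0.518
gripper_force: 45.0
```

```bash
python3 plan.py
```

```text
t 14.53 p [0.5727 0.2413 0.1549] yaw 6.38 q [ 0.12  0.68 -0.97  1.62  0.61  1.15 -0.88] F [-6.4  2.7 13. ] M [ 0.33  1.48 -0.14] w 0.518 45.0
```

```bash
python3 plan.py .5715,.2385,.157,6.4 .5715,.2385,.154,6.4
```

```text
t 14.53 p [0.5727 0.2413 0.1549] yaw 6.38 q [ 0.12  0.68 -0.97  1.62  0.61  1.15 -0.88] F [-6.4  2.7 13. ] M [ 0.33  1.48 -0.14] w 0.518 45.0
[0.5715, 0.2385, 0.157, 6.4] [-0.0026, -0.0014, -0.0022, 0.0061, -0.0047, -0.0003]
[0.5715, 0.2385, 0.154, 6.4] [-0.0027, -0.0015, 0.0008, 0.0061, -0.0047, -0.0003]
```

Emit:
jog_arm --motion '[[[0,0,-0.008,0,0,0,0.4],[0,0,-0.008,0,0,0,0.4],[0,0,-0.008,0,0,0,0.4]]]'

```text
clock: 14.78
position: [0.573, 0.2381, 0.1602]
ee_rot: [2.1, 2.334, 0.005]
force: [-0.4, 0.4, -5.2]
width: 0.516
gripper_force: 45.0
```

```bash
python3 plan.py .572,.2385,.157,6.4;python3 - <<'E'
from h import *
s=get_image("scene")
cv2.imwrite("pics/c7.png",cv2.resize(s[225:275,165:215,::-1],(600,600),interpolation=3))
p=observe()["position"]
# project mouth ring and nut hypotheses
for z,r,c in((p[2]-.044,.024,p[:2]),(.100,.0165,(.573,.238)),(.088,.0235,(.573,.238))):
    q=proj("scene",cyl([*c,z],r,.0001));q=(q-[165,225]+.5)*12-.5;print(np.round([*q.min(0),*q.max(0)]))
E
```

```text
t 14.78 p [0.573  0.2381 0.1602] yaw 6.05 q [ 0.12  0.68 -0.97  1.61  0.6   1.17 -0.88] F [-0.4  0.4 -5.2] M [-0.02 -0.09  0.01] w 0.516 45.0
[0.572, 0.2385, 0.157, 6.4] [0.0005, -0.001, 0.0032, 0.0039, -0.0009, -0.006]
[147. 289. 320. 406.]
[178. 348. 295. 429.]
[156. 363. 323. 478.]
```

View pics/c7.png

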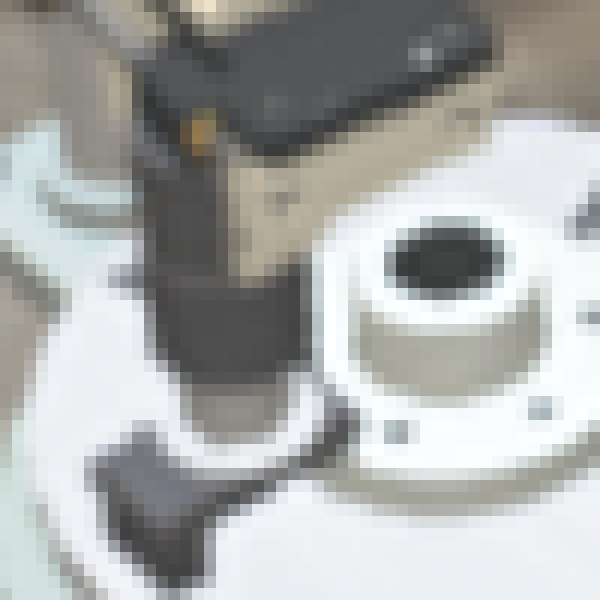

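```bash
python3 plan.py .573,.2365,.158,6.2 .573,.2365,.154,6.2
```

```text
t 14.83 p [0.5729 0.2378 0.1597] yaw 6.06 q [ 0.12  0.68 -0.97  1.61  0.6   1.17 -0.88] F [-0.7  0.  -4.8] M [ 0.02 -0.13 -0.02] w 0.516 45.0
[0.573, 0.2365, 0.158, 6.2] [-0.0013, 0.0, 0.0017, 0.0032, -0.0004, -0.0024]
[0.573, 0.2365, 0.154, 6.2] [-0.0013, -0.0, 0.0057, 0.0032, -0.0004, -0.0024]
```

Emit:
jog_arm --motion '[[[-0.0015,0,0.0015,0.003,0,0,0.4],[-0.0015,0,0.0035,0.003,0,0,0.4],[-0.0015,0,0.006,0.003,0,0,0.4],[-0.0015,0,0.006,0.003,0,0,0.4]]]'

```text
clock: 15.17
position: [0.5733, 0.2365, 0.1551]
ee_rot: [2.099, 2.336, 0.002]
force: [-2.2, -3.6, 10.7]
width: 0.517
gripper_force: 45.0
```

```bash
python3 plan.py
```

```text
t 15.17 p [0.5733 0.2365 0.1551] yaw 6.11 q [ 0.12  0.69 -0.96  1.62  0.6   1.16 -0.88] F [-2.2 -3.6 10.7] M [-1.12  0.7   0.09] w 0.517 45.0
```

Emit:
jog_arm --motion '[[[0,0,0,0,0,-0.06,0.4],[-0.0005,0,0,0,0,-0.12,0.4]]]'

```text
clock: 15.33
position: [0.5741, 0.237, 0.1553]
ee_rot: [1.952, 2.46, 0.006]
force: [1.5, 0.8, 4.0]
width: 0.517
gripper_force: 45.0
```

Emit:
jog_arm --motion '[[[0,0,0,0,0,-0.06,0.4],[-0.0005,0,0,0,0,-0.12,0.4]]]'

```text
clock: 15.5
position: [0.574, 0.2375, 0.1553]
ee_rot: [-1.8, -2.574, -0.008]
force: [1.3, 3.1, 3.5]
width: 0.514
gripper_force: 45.0
```

Emit:
jog_arm --motion '[[[0,0,0,0,0,-0.06,0.4],[0,0,0,0,0,-0.12,0.4]]]'

```text
clock: 15.67
position: [0.5739, 0.238, 0.1553]
ee_rot: [-1.642, -2.678, -0.009]
force: [1.6, 3.0, 2.9]
width: 0.518
gripper_force: 45.0
```

```bash
python3 plan.py
```

```text
t 15.67 p [0.5739 0.238  0.1553] yaw 26.97 q [ 0.16  0.72 -1.05  1.61  0.66  1.19 -0.56] F [1.6 3.  2.9] M [ 1.11 -0.28 -0.08] w 0.518 45.0
```

Emit:
jog_arm --motion '[[[0,0,0.001,0,0,-0.06,0.4],[0,0,0.001,0,0,-0.12,0.4],[0,0,0.001,0,0,-0.16,0.4]]]'

```text
clock: 15.92
position: [0.574, 0.2389, 0.1551]
ee_rot: [1.422, 2.801, 0.011]
force: [1.1, 3.6, 7.3]
width: 0.515
gripper_force: 45.0
```

Emit:
jog_arm --motion '[[[0,0,0,0,0,-0.06,0.4],[0,0,0,0,0,-0.12,0.4],[0,0,0,0,0,-0.16,0.4]]]'

```text
clock: 16.17
position: [0.5735, 0.2391, 0.155]
ee_rot: [-1.193, -2.906, -0.011]
force: [-1.3, 6.0, 6.2]
width: 0.514
gripper_force: 45.0
```

Emit:
jog_arm --motion '[[[0,0,0,0,0,-0.06,0.4],[0,0,0,0,0,-0.12,0.4],[0,0,0,0,0,-0.16,0.4]]]'

```text
clock: 16.42
position: [0.573, 0.2392, 0.1548]
ee_rot: [-0.956, -2.992, -0.011]
force: [-2.1, 5.8, 6.8]
width: 0.519
gripper_force: 45.0
```

```bash
python3 plan.py
```

```text
t 16.42 p [0.573  0.2392 0.1548] yaw 54.55 q [ 0.2   0.78 -1.15  1.61  0.74  1.25 -0.14] F [-2.1  5.8  6.8] M [ 1.4   0.65 -0.1 ] w 0.519 45.0
```

Emit:
jog_arm --motion '[[[0.003,0.0016,0,0,0,0,0.4],[0.003,0.0016,0,0,0,0.05,0.4],[0.003,0.0016,0,0,0,0.1,0.4]]]'

```text
clock: 16.67
position: [0.5728, 0.239, 0.1545]
ee_rot: [1.115, 2.935, 0.004]
force: [-0.2, -5.3, 10.6]
width: 0.519
gripper_force: 45.0
```

```bash
python3 plan.py
```

```text
t 16.67 p [0.5728 0.239  0.1545] yaw 48.39 q [ 0.19  0.76 -1.13  1.61  0.72  1.24 -0.24] F [-0.2 -5.3 10.6] M [-1.17  0.08  0.04] w 0.519 45.0
```

Emit:
jog_arm --motion '[[[-0.0007,-0.0012,0.001,0,0,0.04,0.4],[-0.0007,-0.0012,0.001,0,0,0.08,0.4],[-0.0007,-0.0012,0.001,0,0,0.12,0.4]]]'

```text
clock: 16.92
position: [0.5711, 0.2382, 0.152]
ee_rot: [-1.288, -2.864, -0.003]
force: [-0.5, 1.9, -5.0]
width: 0.517
gripper_force: 45.0
```

Emit:
jog_arm --motion '[[[0,0,0,0,0,0.05,0.4],[0,0,0,0,0,0.09,0.4],[0,0,0,0,0,0.13,0.4]]]'

```text
clock: 17.17
position: [0.5712, 0.2387, 0.1518]
ee_rot: [-1.471, -2.775, -0.005]
force: [0.6, 4.3, -3.8]
width: 0.511
gripper_force: 45.0
```

```bash
python3 plan.py .573,.239,.15,33
```

```text
t 17.17 p [0.5712 0.2387 0.1518] yaw 34.15 q [ 0.17  0.74 -1.07  1.62  0.68  1.2  -0.45] F [ 0.6  4.3 -3.8] M [ 1.03 -0.27  0.07] w 0.511 45.0
[0.573, 0.239, 0.15, 33.0] [-0.0008, 0.0016, 0.0018, 0.0019, -0.0025, 0.0201]
```

Emit:
jog_arm --motion '[[[0,0.001,0.005,0,0,0,0.4],[0,0.001,0.01,0,0,0,0.4],[0,0.001,0.015,0,0,0,0.4],[0,0.001,0.02,0,0,0,0.4],[0,0.001,0.02,0,0,0,0.4]]]'

```text
clock: 17.58
position: [0.5722, 0.2391, 0.1318]
ee_rot: [-1.467, -2.777, -0.004]
force: [-0.4, 5.6, -0.6]
width: 0.519
gripper_force: 45.0
```

```bash
python3 plan.py .573,.239,.132,34
```

```text
t 17.58 p [0.5722 0.2391 0.1318] yaw 34.32 q [ 0.16  0.76 -1.06  1.64  0.71  1.17 -0.47] F [-0.4  5.6 -0.6] M [ 1.17 -0.11  0.05] w 0.519 45.0
[0.573, 0.239, 0.132, 34.0] [-0.0006, 0.0006, -0.0002, 0.002, -0.0019, 0.0056]
```

Emit:
jog_arm --motion '[[[0,0,0,0,0,0.04,0.4],[0,0,0,0,0,0.08,0.4],[0,0,0,0,0,0.12,0.4]]]'

```text
clock: 17.83
position: [0.5723, 0.2391, 0.1318]
ee_rot: [-1.632, -2.683, -0.004]
force: [-0.3, 4.0, 0.7]
width: 0.516
gripper_force: 45.0
```

```bash
python3 plan.py
```

```text
t 17.83 p [0.5723 0.2391 0.1318] yaw 27.37 q [ 0.15  0.75 -1.03  1.64  0.69  1.16 -0.57] F [-0.3  4.   0.7] M [ 1.14 -0.15  0.59] w 0.516 45.0
```

Emit:
jog_arm --motion '[[[0.001,0.0005,0,0,0,0.08,0.4],[0.001,0.0005,0,0,0,0.16,0.4],[0.001,0.0005,0,0,0,0.24,0.4],[0.001,0.0005,0,0,0,0.3,0.4],[0.001,0.0005,0,0,0,0.3,0.4]]]'

```text
clock: 18.25
position: [0.5723, 0.2392, 0.1318]
ee_rot: [-2.018, -2.408, -0.002]
force: [0.1, 2.1, 1.0]
width: 0.517
gripper_force: 45.0
```

```bash
python3 plan.py .5725,.2391,.1318,-12.5
```

```text
t 18.25 p [0.5723 0.2392 0.1318] yaw 10.07 q [ 0.12  0.71 -0.96  1.64  0.64  1.13 -0.84] F [0.1 2.1 1. ] M [0.64 0.03 0.03] w 0.517 45.0
[0.5725, 0.2391, 0.1318, -12.5] [-0.0002, 0.0002, -0.0, 0.0006, -0.0009, 0.3939]
```

Emit:
jog_arm --motion '[[[0,0,0,0,0,0.08,0.4],[0,0,0,0,0,0.16,0.4]]]'

```text
clock: 18.42
position: [0.5723, 0.2393, 0.1318]
ee_rot: [-2.201, -2.241, -0.002]
force: [0.8, 1.7, 0.7]
width: 0.515
gripper_force: 45.0
```

```bash
python3 plan.py
```

```text
t 18.42 p [0.5723 0.2393 0.1318] yaw 1.02 q [ 0.1   0.7  -0.93  1.64  0.61  1.11 -0.98] F [0.8 1.7 0.7] M [ 0.51 -0.18  0.65] w 0.515 45.0
```

Emit:
jog_arm --motion '[[[0,0,0,0,0,0.07,0.4],[0,0,0,0,0,0.14,0.4],[0,0,0,0,0,0.19,0.4],[0,0,0,0,0,0.22,0.4]]]'

```text
clock: 18.75
position: [0.5724, 0.2393, 0.1318]
ee_rot: [-2.433, -1.986, -0.002]
force: [0.8, 2.1, -0.0]
width: 0.518
gripper_force: 45.0
```

```bash
python3 plan.py
python3 - <<'E'
from h import *
s=get_image("scene")
cv2.imwrite("pics/c8.png",cv2.resize(s[215:295,150:250,::-1],(750,600),interpolation=3))
E
```

```text
t 18.75 p [0.5724 0.2393 0.1318] yaw -11.55 q [ 0.07  0.68 -0.87  1.64  0.57  1.09 -1.17] F [ 0.8  2.1 -0. ] M [ 0.53 -0.19  0.57] w 0.518 45.0
```

View pics/c8.png

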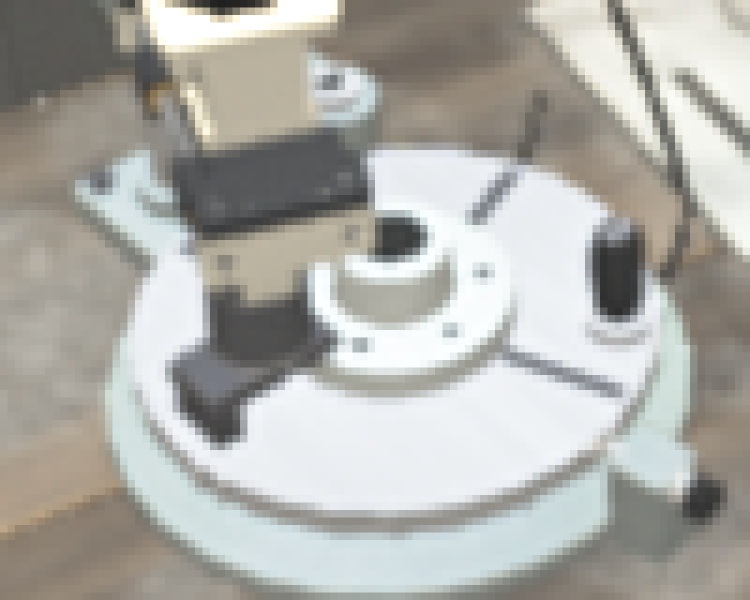

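The socket is fully down over the nut, and the crank (615,265) and table have not moved.

Emit:
jog_arm --motion '[[[0,0,0,0,0,0,0.4],[0,0,0,0,0,0,0.4],[0,0,0,0,0,0,0.4],[0,0,0,0,0,0,0.4]]]'

```text
clock: 19.13
position: [0.5723, 0.2393, 0.1318]
ee_rot: [-2.433, -1.987, -0.002]
force: [1.5, 3.2, -2.5]
width: 0.515
gripper_force: 45.0
```

```bash
python3 plan.py
```

```text
t 19.13 p [0.5723 0.2393 0.1318] yaw -11.53 q [ 0.07  0.68 -0.87  1.64  0.57  1.09 -1.17] F [ 1.5  3.2 -2.5] M [ 0.67 -0.53  0.26] w 0.515 45.0
```

```bash
python3 -c "
from cell import sign_off;print(sign_off())"
```

```text
the job is handed in; nothing more can be done
None
```

Handed in: the table is clicked into the next notch, and the first socket I tried (end post) fitted. It turned the nut about 45° clockwise, estimated from the tool angle to within a few degrees, and I'm still holding it upright and fully down.

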